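Prove the limit switch, then let the block press down

ROBOT

A 7-joint arm with a two-finger parallel gripper is mounted at the origin on the work surface. World frame = base frame: x ahead of the robot, y to its left, z up, the work surface at z = 0. Lengths are in m, angles in rad, forces in N, time in s.
With the tool pointing down it reaches from about 0.425 to 0.875 m from the base axis. Payload 4.7 kg.
Tool frame: the origin (TCP) lies midway between the tips of the shut fingers; the grasp point (between the pads) lies 19 mm behind it (ctrl.grip_point_offset is the distance from the TCP to the grasp point, in m); z points along the fingers, y is the line along which they close (so a half turn about z gives the same grasp; the last joint's range is limited). The gripper opens to 87 mm and grips with 3 to 60 N. Pads are 19 mm wide; open, the fingers measure 117 mm over their backs; the gripper's body (75 mm by 190 mm) begins 51 mm behind the grasp point.
Start: joints at [1.339, 0.321, -0.07, 1.45, 0.023, 1.371, -0.057], TCP at [0.158, -0.63, 0.223] pointing down, gripper open.
Joint ranges: [-2.86, 2.86], [-0.3, 2.09], [-1.38, 1.24], [0.06, 2.45], [-1.56, 4.7], [0.09, 2.05], [-2.69, 2.69]. Speed limits (rad/s): [2.57, 2.57, 3.14, 3.14, 3.14, 3.14, 3.14].

INTERFACE

Orientations are given as a rotation vector (axis times angle).
In Python, from bench import ctrl gives the robot as it stands. The module is installed in compiled form; this text tells all that it offers.
- The arm moves only by the shell command python3 -m handwheel 'ROWS' [OPENING] [FORCE]. ROWS is JSON, a list of rows, each an object of numbers: "x", "y", "z": the shift along the tool's x, y, z in m; "wx", "wy", "wz": the turn, a rotation vector about the tool's x, y, z in degrees. A call has 1 to 10 rows; each row is the pose to reach, as a shift and turn from the pose commanded when the call began, along the tool's axes at that moment; what a row does not reach only later rows make up. A row lasts 1/12 s, in which the tool goes at most 41.7 mm and 7.16 degrees, less where a joint would pass 70% of its speed; a pose out of reach is approached as far as the arm can. A call with a gripper value outside its range is refused whole. OPENING is the finger opening in m, from 0 to 0.087, set as the call begins (- or left out, the last holds). The fingers move at their own pace and stop on an object; FORCE is the grip in N (left out, the last holds). Time passes only in rows, so rows that repeat a pose let the fingers close. It gives the time, the measured TCP pose, the force, the opening and the grip force at its end, in the units of the state.
- ctrl.get_state(): the state, without advancing time (a new reading comes with each control period).
- ctrl.get_image(name): name is "side" or "top" or "wrist"; returns a dict with "image" (480x640x3 uint8, red, green, blue), "K" (3x3 intrinsics, pixels), "world_to_cam" (4x4, takes a point from world to camera coordinates); the wrist camera has in their place "hand_eye" (4x4, takes a point from camera to tool coordinates, whose origin is the TCP and whose axes are the flange's). Camera axes: x right, y down, z forward; pixel columns grow to the right and rows downward; lengths in m; the calibration is good to about 2 mm. A picture is of the moment at which its call begins: read the wrist's pose just before it. There is no depth.
- ctrl.close_job(): hands the job in; it is judged then, once.
The state is a dict: "time": time; "joint_positions": joint angles; "qd": joint speeds; "joint_torque": joint torques, N m; "position": TCP position; "tool_rot": TCP orientation; "ft_force": force on the tool from outside, world axes, zero at the start; "torque": the same for the moment, N m; "grip_width": opening from 0.0 (shut) to 1.0 (fully open); "grip_force": force on a finger pad.
Only numpy, scipy, OpenCV 4.12 (cv2) and the standard library are available. Lean on these libraries where they do the work, as an engineer would, in place of code of your own. Each camera call takes 0.05 s, during which the arm holds its last target. There are 200 camera calls.

TASK

Before the next proof, prove the block press's limit switch: with your fingertips push the roller at the top of its arm over until it clicks, without driving the arm hard against its stop, and let it spring back. Then take the orange-sleeved steel bar from the cutting mat and, with the bar only, never your fingers, lift the press's red pawl tail and keep it up until the platen has sunk right down; let the pawl fall back and lay the bar down flat on the mat. Leave everything else where it stands.

Things in the scene. Friction and masses are not known exactly. Their poses are not given: they have to be found in the camera images.
- switch: Limit switch on a fixed stand: dark steel foot 90x90x10, yellow housing 30 (x) by 36 (y), its top 105 above the table, aluminium plate behind it at local x +15..+23 up to 115. Origin: centre of the foot's underside. z up; its lever stands in front of the housing, on the -x side. The lever is pushed towards this body's +y. Its place swaps sides with the press.
- lever (a joint): Angle of the switch's lever (rad). 0 = standing straight up, at rest; grows as its roller is pushed towards the switch's +y. Pivot at switch local (-30, 0, 90). It clicks at 0.50; the hard stop is at 1.0, and beyond 0.92 counts as driven against it. A spring returns it; the push at the roller is about 1 N at first, 4 N at the click. It does not turn towards -y.
- roller (a point): Black roller, diameter 20, 10 wide, axis along the switch's x, at the lever's top 45 from its pivot. The point is its centre: at rest at switch local (-37, 0, 135). At the click it has moved 22 towards +y and dropped 6. Nothing else of the switch stands higher than 115.
- press: Block press, fixed: blue foot 160 (x) by 200 (y) by 20, two steel columns of diameter 18 at local (15, +-85), blue crossbar 50 by 200 at local x 15, 245 to 270 high, from which a bracket reaches forward to local x -85, at local y 24..46, 164 to 262 high. Origin: centre of the foot's underside. Its front is its -x side.
- platen (a joint): How far the aluminium platen of the press has sunk (m): 0 = up, held by the pawl on a toothed rack; 0.05 = right down. It weighs about 0.45 kg and sinks by itself on a damper at about 0.03 m/s while the pawl is clear (about 2 s for the whole way); if the pawl drops back early it catches the next tooth, 17 mm further down.
- pawl (a joint): Angle of the pawl (rad): 0 = engaged, grows as the tail is lifted, stop at 0.9. It pivots about the press's x axis at press local (-69, 35, 181) and hangs from there to 67 below, with its nose under the rack's tooth. Clear of the teeth above about 0.2; hold it at 0.3 or more. A weak spring and its weight bring it back: about 1 N at the middle of the tail.
- tail_root (a point): Red tail bar of the pawl, on the press's front: 16 (x) by 83 (y) by 6 thick. The point lies on the pawl's pivot; its own y axis runs out along the bar, which spans 7 to 90 from the pivot, to the press's +y side. At rest it lies level, 178 to 184 above the table.
- tail_lift (a point): Point on the underside of the red tail, 60 out from the pivot: at rest at press local (-69, 95, 178). Slip the bar under it from the press's front, along the press's x.
- rod: Release bar, 240 long, symmetrical end for end, 0.12 kg: orange square sleeve 16x16, 70 long, in the middle, and a steel rod of diameter 10 out of each end. Lies on the mat. Origin: centre of the sleeve's underside; x along the bar.
- rod_mid (a point): The middle of the release bar, on its axis, 8 above the sleeve's underside.
- mat_spot (a point): A point on top of the green cutting mat, which is fixed, 300 (x) by 450 (y) by 3 thick: midway across it in y, 65 from its edge on the +x side and 235 from its edge nearest the robot.
- bottle: Bystander: blue bottle, diameter 60, 190 tall, standing near the switch. Origin: centre of its base.
- tin: Bystander: tin with a red band and a pale top, diameter 66, 55 tall, standing near the switch. Origin: centre of its base.
- pot: Bystander: white pot of brushes, diameter 70, 195 tall with the brushes, beside the press on the pawl's side. Origin: centre of its base.
- pencil_green: Bystander: green pencil, 135 long, 8 thick, lying on the mat. Origin: underside of its middle, x along it.
- pencil_blue: Bystander: blue pencil, as the green one.
- tape: Bystander: roll of clear tape, diameter 84, 24 high, lying flat. Origin: centre of its underside.
- glue: Bystander: white glue stick, diameter 28, 90 tall, upright. Origin: centre of its base.
There are look-alikes about, which are no part of the job. There is more than one size of the rod; the one meant has the size given above.

How it is judged:
By the outcome, as a careful person would: the job done as asked, in the order asked, and still so for the second after the job is handed in, with the robot touching nothing.
It also fails if it takes over 67 s, if anything falls off the work surface, if the arm or the gripper's body presses on something with over 40 N, if the wrist force passes 120 N, or if a joint passes its speed limit or range.

## Working session

There is one attempt and no reset: what is moved stays moved. The work goes in short steps, Python scripts to look and compute and a shell command to move; the robot and the scene stay as the last step left them, time stands still between calls to the robot, and variables do not carry over. Pictures are saved under pics/ and viewed, at most 10 in all, crops included, and the job is handed in when it is done.

```bash
mkdir -p pics
cat > h.py <<'E'
import numpy as np, cv2
from bench import ctrl
from scipy.spatial.transform import Rotation as R
def snap(name,fn=None):
    s=ctrl.get_state(); d=ctrl.get_image(name)
    if name=="wrist":
        T=np.eye(4);T[:3,:3]=R.from_rotvec(s["tool_rot"]).as_matrix();T[:3,3]=s["position"]
        d["world_to_cam"]=np.linalg.inv(T@np.array(d["hand_eye"]))
    if fn: cv2.imwrite("pics/"+fn,d["image"][:,:,::-1])
    np.savez(f"{fn or name}.npz",image=d["image"],K=d["K"],W=d["world_to_cam"])
    return d
def load(fn):
    z=np.load(fn+".npz"); return dict(image=z["image"],K=z["K"],world_to_cam=z["W"])
def ray(d,u,v):
    W=np.array(d["world_to_cam"]);c=-W[:3,:3].T@W[:3,3]
    r=W[:3,:3].T@np.linalg.inv(d["K"])@np.array([u,v,1.]);return c,r
def onz(d,u,v,z):
    c,r=ray(d,u,v);return c+r*(z-c[2])/r[2]
def proj(d,p):
    W=np.array(d["world_to_cam"]);q=np.array(d["K"])@(W[:3,:3]@np.array(p)+W[:3,3]);return q[:2]/q[2]
def tri(a,b):
    A=[];B=[]
    for d,u,v in(a,b):
        c,r=ray(d,u,v);r/=np.linalg.norm(r);P=np.eye(3)-np.outer(r,r);A.append(P);B.append(P@c)
    return np.linalg.solve(sum(A),sum(B))
E
python3 - <<'E'
from h import *
for n in("top","side"):
    d=snap(n,n+"0.png"); print(n,-np.array(d["world_to_cam"])[:3,:3].T@np.array(d["world_to_cam"])[:3,3])
s=ctrl.get_state();print(s["position"],s["tool_rot"],s["time"],R.from_rotvec(s["tool_rot"]).as_matrix().round(3))
E
```

```text
top [ 0.26744092 -0.01855371  1.72017153]
side [0.18696316 0.69398762 0.62622473]
[ 0.15800465 -0.62998645  0.22157626] [-3.11620769e+00 -3.85005816e-01  4.90155690e-04] 0.1 [[ 0.97   0.243 -0.001]
 [ 0.243 -0.97   0.002]
 [-0.    -0.002 -1.   ]]
```

View pics/top0.png

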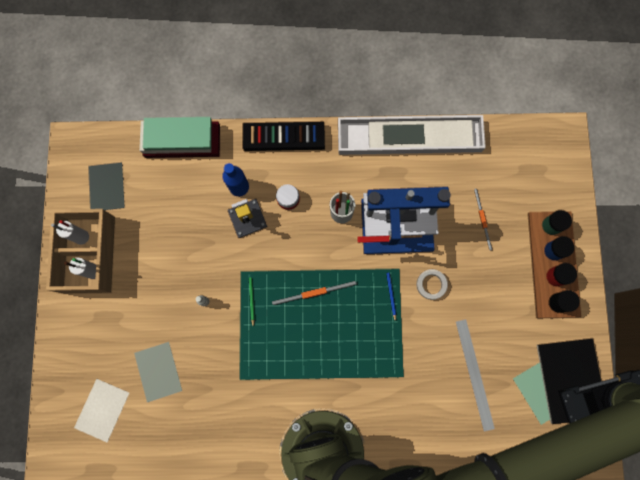

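View pics/side0.png

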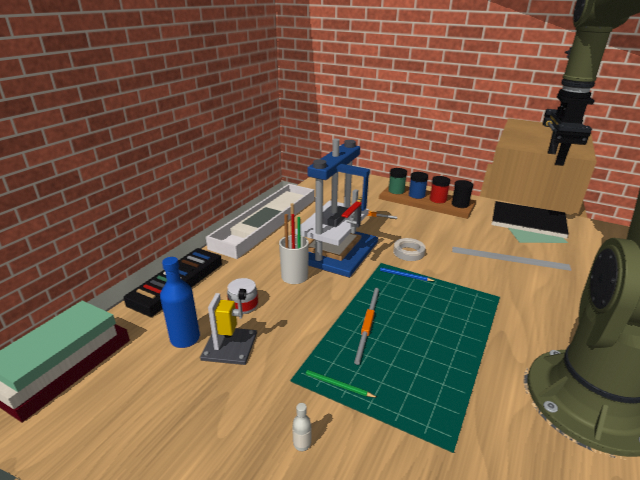

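The top view shows the mat with a bar at (315,293), about 82 px long at roughly 2.85 mm/px, so about 235 mm. A second orange-sleeved bar at (483,220) is about 60 px (170 mm), thinner, and off the mat. The bar on the mat fits. The switch is at (247,217), with the bottle at (235,180) and the tin at (288,196). The press is at (400,220), its red tail at (374,239), and the pot at (342,207). An enlarged crop should confirm the bar.

Run:
```python
from h import *
t=load("top0.png")["image"];s=load("side0.png")["image"]
a=cv2.resize(t[160:312,220:505],None,fx=2.8,fy=2.8,interpolation=cv2.INTER_CUBIC)
cv2.imwrite("pics/c1.png",a[:,:,::-1])
b=cv2.resize(s[130:370,180:400],None,fx=2.5,fy=2.5,interpolation=cv2.INTER_CUBIC)
cv2.imwrite("pics/c2.png",b[:,:,::-1])
```

```text
(no output)
```

View pics/c1.png

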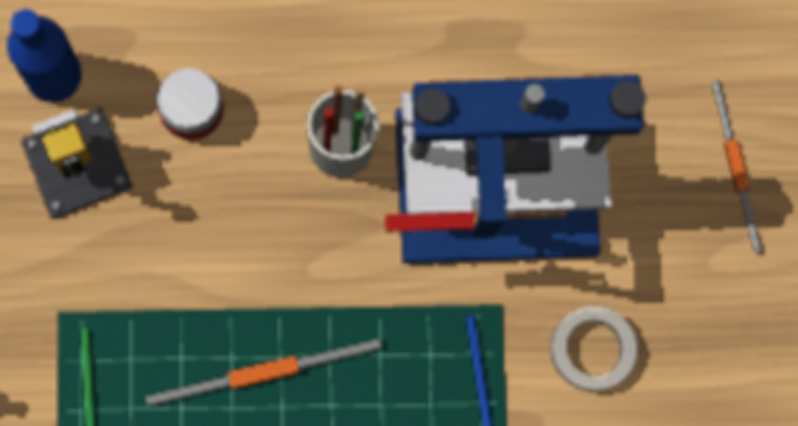

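View pics/c2.png

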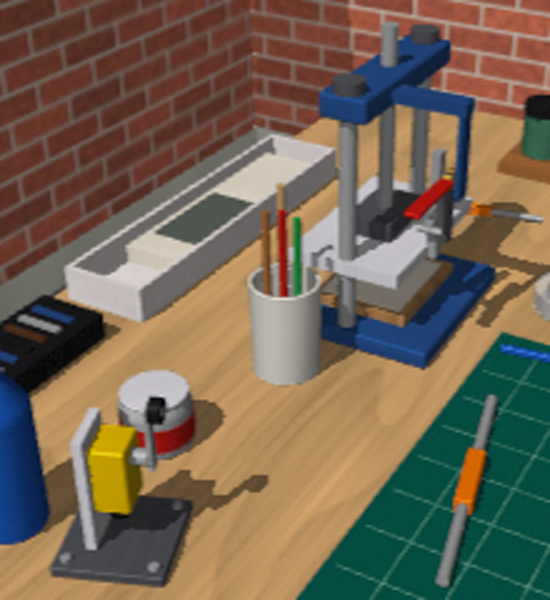

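Run:
```python
from h import *
np.set_printoptions(precision=4,suppress=True)
t=load("top0.png");s=load("side0.png")
T=lambda x,y:(220+(x+.5)/2.8-.5,160+(y+.5)/2.8-.5); S=lambda x,y:(180+(x+.5)/2.5-.5,130+(y+.5)/2.5-.5)
def o(n,pts,z):
    P=np.array([onz(t,*T(*p),z) for p in pts]);print(n,P[:,:2].tolist() if 0 else P[:,:2].round(4).tolist(),"mean",P.mean(0)[:2]);return P
P=o("foot",[(25,140),(102,110),(131,185),(54,216)],.01)
print("yaw(+x)",np.degrees([np.arctan2(*(P[0]-P[3])[1::-1]),np.arctan2(*(P[1]-P[2])[1::-1])]))
P=o("cross",[(413,85),(640,75),(642,130),(416,137)],.27)
print("yaw(+y)",np.degrees([np.arctan2(*(P[0]-P[1])[1::-1])-np.pi/2,np.arctan2(*(P[3]-P[2])[1::-1])-np.pi/2]))
P=o("pfoot front",[(403,262),(600,256)],.02);print(np.degrees(np.arctan2(*(P[0]-P[1])[1::-1]))-90)
o("tail",[(386,216),(473,212),(474,227),(387,231)],.184)
P=o("rod",[(147,401),(381,344),(264,372)],.011);print(np.linalg.norm(P[0]-P[1]),np.degrees(np.arctan2(*(P[0]-P[1])[1::-1])))
o("mat",[(58,312),(503,306)],.003)
o("pot",[(343,130)],.12);o("tin",[(190,100)],.055)
print("roller",tri((t,*T(73,165)),(s,*S(156,410))))
print("tail end side top centre",tri((t,*T(386,223)),(s,*S(408,213))))
for n,a in(("rodA",(444,581)),("rodB",(491,400)),("sl",(470,482))):print(n,onz(s,*S(*a),.011))
```

```text
foot [[0.6733, 0.259], [0.7037, 0.18], [0.6242, 0.1499], [0.5933, 0.2283]] mean [0.6486 0.2043]
yaw(+x) [20.9867 20.7371]
cross [[0.6552, -0.1224], [0.6607, -0.3211], [0.6113, -0.3202], [0.6084, -0.1237]] mean [ 0.6339 -0.2218]
yaw(+y) [1.6046 0.8379]
pfoot front [[0.5384, -0.1249], [0.5413, -0.323]] mean [ 0.5399 -0.2239]
0.8215553620533882
tail [[0.5551, -0.1003], [0.5575, -0.1798], [0.5435, -0.1803], [0.5411, -0.1009]] mean [ 0.5493 -0.1403]
rod [[0.4039, 0.1334], [0.4571, -0.1011], [0.4309, 0.0164]] mean [0.4307 0.0162]
0.24048785222196475 102.78607746051429
mat [[0.4957, 0.2242], [0.4945, -0.2257]] mean [ 0.4951 -0.0007]
pot [[0.6518, -0.0647]] mean [ 0.6518 -0.0647]
tin [[0.701, 0.0864]] mean [0.701  0.0864]
roller [0.6172 0.192  0.1339]
tail end side top centre [ 0.5501 -0.0996  0.1839]
rodA [0.4023 0.1321 0.011 ]
rodB [ 0.4575 -0.0988  0.011 ]
sl [0.4294 0.018  0.011 ]
```

Both cameras agree: the bar measures 240 mm, its centre is at (0.431, 0.017) and it lies at 102.8°. The switch origin is near (0.649, 0.204) with yaw 20.9°, so the model puts the roller at (0.615, 0.1915, 0.135), matching the triangulated point. The tail's free end is at (0.550, −0.100, 0.184). Next is working out the approach moves.

```bash
cat >> h.py <<'E'
def go(p,yaw=None):
    "world target -> row in present tool axes (mm/deg), commanded ~ measured"
    s=ctrl.get_state();M=R.from_rotvec(s["tool_rot"]).as_matrix()
    d=M.T@(np.array(p)-s["position"])*1000
    y=np.degrees(np.arctan2(M[1,0],M[0,0]))
    print("shift mm",d.round(1),"rows",round(np.linalg.norm(d)/41.7,1),"yaw now",y.round(2),"wz",None if yaw is None else round(-(yaw-y),2))
E
python3 - <<'E'
from h import *
for p in [(.36,-.42,.34),(.52,-.1,.36),(.631,.1495,.25),(.631,.1495,.12)]: go(p,20.9)
E
```

```text
shift mm [ 247.  -154.7 -118.2] rows 7.5 yaw now 14.09 wz -6.81
shift mm [ 480.1 -426.2 -137.7] rows 15.7 yaw now 14.09 wz -6.81
shift mm [ 648.5 -641.   -27.4] rows 21.9 yaw now 14.09 wz -6.81
shift mm [ 648.5 -640.8  102.6] rows 22.0 yaw now 14.09 wz -6.81
```

```bash
python3 -m handwheel '[{"x":0.247,"y":-0.155,"z":-0.12},{"x":0.247,"y":-0.155,"z":-0.12},{"x":0.247,"y":-0.155,"z":-0.12},{"x":0.247,"y":-0.155,"z":-0.12},{"x":0.247,"y":-0.155,"z":-0.12},{"x":0.247,"y":-0.155,"z":-0.12},{"x":0.247,"y":-0.155,"z":-0.12},{"x":0.48,"y":-0.426,"z":-0.138},{"x":0.48,"y":-0.426,"z":-0.138},{"x":0.48,"y":-0.426,"z":-0.138}]' 0 20; python3 -c "
from h import *
for p in [(.52,-.1,.36),(.631,.1495,.25),(.631,.1495,.12)]: go(p,20.9)"
```

```text
shift mm [ 480.1 -426.2 -137.7] rows 15.7 yaw now 14.09 wz -6.81
shift mm [ 648.5 -641.   -27.4] rows 21.9 yaw now 14.09 wz -6.81
shift mm [ 648.5 -640.8  102.6] rows 22.0 yaw now 14.09 wz -6.81invalid input at $[0]: expected keys x, y, z, wx, wy, wz
```

```bash
python3 -m handwheel '[{"x":0.247,"y":-0.155,"z":-0.12,"wx":0,"wy":0,"wz":0},{"x":0.247,"y":-0.155,"z":-0.12,"wx":0,"wy":0,"wz":0},{"x":0.247,"y":-0.155,"z":-0.12,"wx":0,"wy":0,"wz":0},{"x":0.247,"y":-0.155,"z":-0.12,"wx":0,"wy":0,"wz":0},{"x":0.247,"y":-0.155,"z":-0.12,"wx":0,"wy":0,"wz":0},{"x":0.247,"y":-0.155,"z":-0.12,"wx":0,"wy":0,"wz":0},{"x":0.247,"y":-0.155,"z":-0.12,"wx":0,"wy":0,"wz":0},{"x":0.48,"y":-0.426,"z":-0.138,"wx":0,"wy":0,"wz":0},{"x":0.48,"y":-0.426,"z":-0.138,"wx":0,"wy":0,"wz":0},{"x":0.48,"y":-0.426,"z":-0.138,"wx":0,"wy":0,"wz":0}]' 0 20; python3 -c "
from h import *
for p in [(.52,-.1,.36),(.631,.1495,.25),(.631,.1495,.12)]: go(p,20.9)"
```

```text
time: 0.93
position: [0.4032, -0.3234, 0.3425]
tool_rot: [3.118, 0.385, -0.0]
ft_force: [1.1, -0.6, -0.9]
grip_width: 0.325
grip_force: 0.0
shift mm [ 167.6 -188.2  -17.6] rows 6.1 yaw now 14.08 wz -6.82
shift mm [ 336.  -403.2   92.4] rows 12.8 yaw now 14.08 wz -6.82
shift mm [ 336.  -403.3  222.4] rows 13.7 yaw now 14.08 wz -6.82
```

```bash
python3 -m handwheel '[{"x":0.168,"y":-0.188,"z":-0.018,"wx":0,"wy":0,"wz":-6.8},{"x":0.168,"y":-0.188,"z":-0.018,"wx":0,"wy":0,"wz":-6.8},{"x":0.168,"y":-0.188,"z":-0.018,"wx":0,"wy":0,"wz":-6.8},{"x":0.168,"y":-0.188,"z":-0.018,"wx":0,"wy":0,"wz":-6.8},{"x":0.168,"y":-0.188,"z":-0.018,"wx":0,"wy":0,"wz":-6.8},{"x":0.168,"y":-0.188,"z":-0.018,"wx":0,"wy":0,"wz":-6.8},{"x":0.336,"y":-0.403,"z":0.06,"wx":0,"wy":0,"wz":-6.8},{"x":0.336,"y":-0.403,"z":0.06,"wx":0,"wy":0,"wz":-6.8},{"x":0.336,"y":-0.403,"z":0.06,"wx":0,"wy":0,"wz":-6.8},{"x":0.336,"y":-0.403,"z":0.06,"wx":0,"wy":0,"wz":-6.8}]'; python3 -c "
from h import *
for p in [(.631,.1495,.25),(.631,.1495,.12)]: go(p,20.9)"
```

```text
time: 1.77
position: [0.584, 0.0437, 0.3143]
tool_rot: [3.089, 0.569, -0.0]
ft_force: [0.7, -0.7, 0.7]
grip_width: 0.011
grip_force: 0.0
shift mm [ 81.6 -82.2  64.2] rows 3.2 yaw now 20.85 wz -0.05
shift mm [ 81.6 -82.2 194.2] rows 5.4 yaw now 20.85 wz -0.05
```

```bash
python3 -m handwheel '[{"x":0.08,"y":-0.080,"z":0.05,"wx":0,"wy":0,"wz":0},{"x":0.08,"y":-0.080,"z":0.05,"wx":0,"wy":0,"wz":0},{"x":0.08,"y":-0.080,"z":0.05,"wx":0,"wy":0,"wz":0},{"x":0.08,"y":-0.080,"z":0.09,"wx":0,"wy":0,"wz":0},{"x":0.08,"y":-0.080,"z":0.13,"wx":0,"wy":0,"wz":0},{"x":0.08,"y":-0.080,"z":0.13,"wx":0,"wy":0,"wz":0},{"x":0.08,"y":-0.080,"z":0.13,"wx":0,"wy":0,"wz":0}]'; python3 -c "
from h import *
for p in [(.631,.1495,.12),(.6275,.159,.12)]: go(p,20.9)
snap('wrist','w1.png');snap('side','s1.png')
a=load('s1.png')['image'][230:380,120:320];b=load('w1.png')['image']
cv2.imwrite('pics/m1.png',np.hstack([cv2.resize(a,(533,400),interpolation=cv2.INTER_CUBIC),cv2.resize(b,(267,200)).repeat(2,0)])[:,:,::-1])"
```

```text
time: 2.35
position: [0.6284, 0.1442, 0.1827]
tool_rot: [3.089, 0.569, -0.009]
ft_force: [-0.1, -0.5, 1.4]
grip_width: 0.006
grip_force: 0.0
shift mm [ 4.7 -3.9 62.7] rows 1.5 yaw now 20.87 wz -0.03
shift mm [  4.8 -14.1  62.7] rows 1.5 yaw now 20.87 wz -0.03
```

View pics/m1.png

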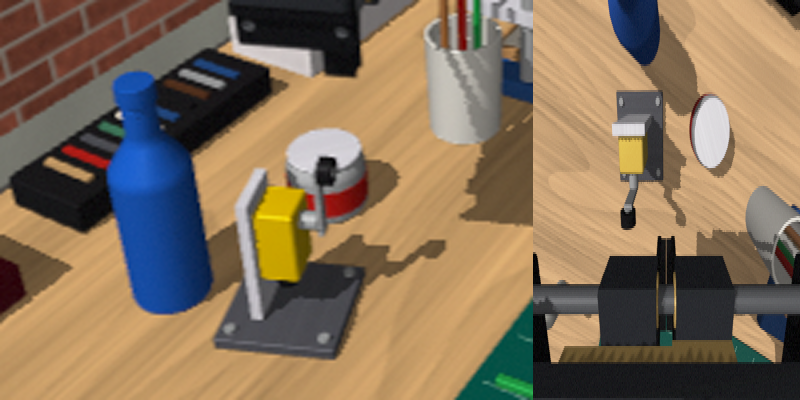

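```bash
python3 -c "
from h import *
w=load('w1.png');s=load('s1.png')
st=ctrl.get_state();M=R.from_rotvec(st['tool_rot']).as_matrix();p=np.array(st['position'])
print(st['position'],w['K'][0])
for q in [(0,0,0),(0,.015,0),(0,.005,0),(0,.015,-.04),(.01,0,0),(0,.03,-.05)]:
  x=p+M@np.array(q);print(q,proj(w,x).round(),proj(s,x).round())
cv2.imwrite('pics/m2.png',np.hstack([cv2.resize(s['image'][200:320,120:320],(500,300),interpolation=cv2.INTER_CUBIC),cv2.resize(w['image'][240:480,200:440],(300,300))])[:,:,::-1])"
```

```text
[0.63115869 0.14507748 0.18741996] [396.857247    0.        318.8429841]
(0, 0, 0) [321. 304.] [248. 255.]
(0, 0.015, 0) [355. 304.] [250. 251.]
(0, 0.005, 0) [332. 304.] [249. 254.]
(0, 0.015, -0.04) [365. 358.] [249. 233.]
(0.01, 0, 0) [321. 283.] [243. 255.]
(0, 0.03, -0.05) [416. 377.] [251. 224.]
```

View pics/m2.png

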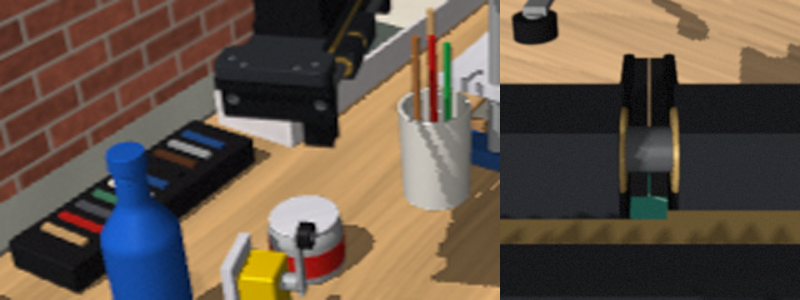

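The wrist view gives the shut tips as ±10 mm along the push, so contact comes with the TCP 20 mm short of the roller centre. I'll check the roller position from the wrist image and compute the descent.

```bash
python3 -c "
from h import *
w=load('w1.png')
u,v=200+(535-500)/1.25,240+27/1.25
print(onz(w,u,v,.135), onz(w,(628-533)/.417,215/.833,.135))
c=np.array([.615,.1915]);q=np.array([-.357,.934])
for k in (-.042,-.02,.006,.01): go((*(c+k*q),.120),20.9)"
```

```text
[0.61242031 0.19381134 0.135     ] [0.61439922 0.19451861 0.135     ]
shift mm [ 1.3 -7.2 67.4] rows 1.6 yaw now 20.81 wz -0.09
shift mm [  1.2 -29.2  67.4] rows 1.8 yaw now 20.81 wz -0.09
shift mm [  1.2 -55.2  67.4] rows 2.1 yaw now 20.81 wz -0.09
shift mm [  1.2 -59.2  67.4] rows 2.2 yaw now 20.81 wz -0.09
```

```bash
python3 -m handwheel '[{"x":0,"y":-0.006,"z":0.03,"wx":0,"wy":0,"wz":0},{"x":0,"y":-0.006,"z":0.064,"wx":0,"wy":0,"wz":0},{"x":0,"y":-0.006,"z":0.064,"wx":0,"wy":0,"wz":0},{"x":0,"y":-0.018,"z":0.064,"wx":0,"wy":0,"wz":0},{"x":0,"y":-0.03,"z":0.064,"wx":0,"wy":0,"wz":0},{"x":0,"y":-0.03,"z":0.064,"wx":0,"wy":0,"wz":0},{"x":0,"y":-0.03,"z":0.064,"wx":0,"wy":0,"wz":0}]'; python3 -m handwheel '[{"x":0,"y":-0.006,"z":0,"wx":0,"wy":0,"wz":0},{"x":0,"y":-0.012,"z":0,"wx":0,"wy":0,"wz":0},{"x":0,"y":-0.015,"z":0,"wx":0,"wy":0,"wz":0},{"x":0,"y":-0.015,"z":0,"wx":0,"wy":0,"wz":0},{"x":0,"y":-0.015,"z":0,"wx":0,"wy":0,"wz":0}]';python3 -c "
from h import *
st=ctrl.get_state();d=np.array(st['position'][:2])-[.615,.1915];print('along push',d@[-.357,.934],'x',d@[.934,.357],st['position'])
s=snap('side','s2.png');w=snap('wrist','w2.png')
cv2.imwrite('pics/m3.png',np.hstack([cv2.resize(s['image'][240:380,170:290],(480,560),interpolation=cv2.INTER_CUBIC),cv2.resize(w['image'][160:440,200:360],(320,560))])[:,:,::-1])"
```

```text
time: 3.03
position: [0.6203, 0.1754, 0.1241]
tool_rot: [3.089, 0.573, 0.008]
ft_force: [1.2, -0.6, 0.2]
grip_width: 0.007
grip_force: 0.0
time: 3.45
position: [0.6142, 0.1871, 0.1212]
tool_rot: [3.089, 0.569, 0.001]
ft_force: [2.0, -2.5, 1.7]
grip_width: 0.006
grip_force: 1.3
along push -0.0037746562059150644 x -0.0023286904040352966 [0.61417239 0.18714228 0.12123312]
```

View pics/m3.png

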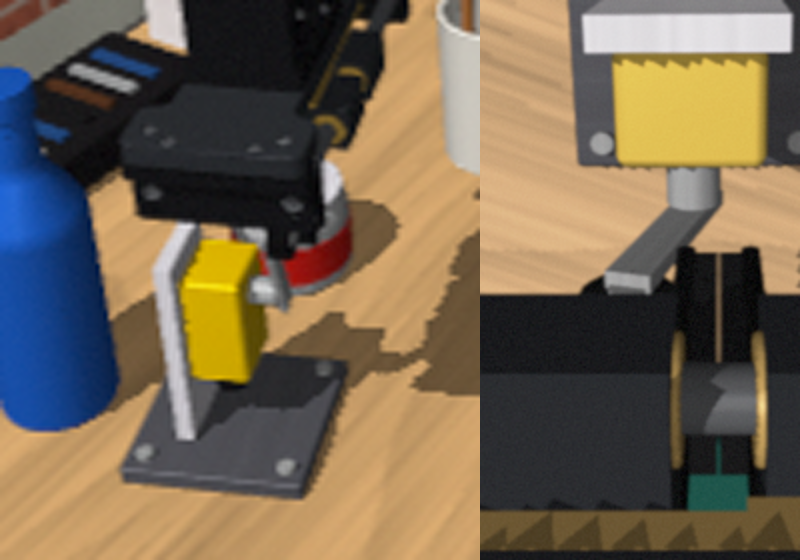

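The lever is tipping under about 3 N, at roughly 0.35 rad. Another 11 mm should bring it to about 0.63, safely between the click and the stop.

```bash
python3 -m handwheel '[{"x":0,"y":-0.004,"z":0,"wx":0,"wy":0,"wz":0},{"x":0,"y":-0.008,"z":0,"wx":0,"wy":0,"wz":0},{"x":0,"y":-0.011,"z":0,"wx":0,"wy":0,"wz":0},{"x":0,"y":-0.011,"z":0,"wx":0,"wy":0,"wz":0},{"x":0,"y":-0.011,"z":0,"wx":0,"wy":0,"wz":0}]';python3 -c "
from h import *
st=ctrl.get_state();d=np.array(st['position'][:2])-[.615,.1915];print('along push',d@[-.357,.934],'x',d@[.934,.357],st['position'],np.array(st['ft_force'])[:2]@[.357,-.934])
s=snap('side','s3.png');w=snap('wrist','w3.png')
cv2.imwrite('pics/m4.png',np.hstack([cv2.resize(s['image'][240:380,170:290],(480,560),interpolation=cv2.INTER_CUBIC),cv2.resize(w['image'][160:440,200:360],(320,560))])[:,:,::-1])"
```

```text
time: 3.97
position: [0.6098, 0.1963, 0.1201]
tool_rot: [3.088, 0.568, -0.002]
ft_force: [2.6, -4.7, -0.9]
grip_width: 0.009
grip_force: 2.5
along push 0.0063629254594825685 x -0.0031779781585955288 [0.60975918 0.19630937 0.1200584 ] 5.356069597040857
```

View pics/m4.png

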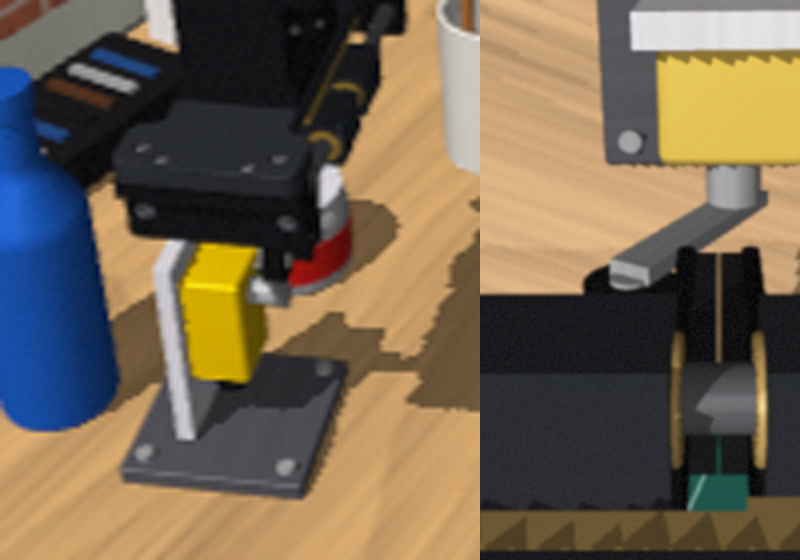

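```bash
python3 -c "
from h import *
w=load('w3.png')
for u,v,z in [(275,297,.13),(275,297,.125),(335,262,.09)]:
  d=onz(w,u,v,z)[:2]-[.615,.1915];print(z,'y',d@[-.357,.934],'x',d@[.934,.357])"
```

```text
0.13 y 0.025459332679298945 x 0.005716464637412009
0.125 y 0.02606350849319007 x 0.003304070020613778
0.09 y -0.0013723867400068218 x 0.006197421040747728
```

Push estimate from position and image is about 0.62 rad, so past the click and short of the stop. I'll back off so it springs back, then rise and head for the bar.

```bash
python3 -m handwheel '[{"x":0,"y":0.015,"z":0,"wx":0,"wy":0,"wz":0},{"x":0,"y":0.03,"z":0,"wx":0,"wy":0,"wz":0},{"x":0,"y":0.045,"z":0,"wx":0,"wy":0,"wz":0},{"x":0,"y":0.05,"z":0,"wx":0,"wy":0,"wz":0},{"x":0,"y":0.05,"z":-0.04,"wx":0,"wy":0,"wz":0},{"x":0,"y":0.05,"z":-0.08,"wx":0,"wy":0,"wz":0},{"x":0,"y":0.05,"z":-0.12,"wx":0,"wy":0,"wz":0},{"x":0,"y":0.05,"z":-0.12,"wx":0,"wy":0,"wz":0}]' 0.06 40
python3 -c "
from h import *
for p in [(.431,.017,.15),(.431,.017,.007)]: go(p,102.8)"
```

```text
time: 4.73
position: [0.6313, 0.153, 0.2502]
tool_rot: [-3.087, -0.569, -0.021]
ft_force: [0.4, 1.6, 0.9]
grip_width: 0.522
grip_force: 0.0
shift mm [-236.9   55.7   97. ] rows 6.3 yaw now 20.87 wz -81.93
shift mm [-238.9   55.7  240. ] rows 8.2 yaw now 20.87 wz -81.93
```

```bash
python3 -m handwheel '[{"x":-0.237,"y":0.055,"z":0.06,"wx":0,"wy":0,"wz":-82},{"x":-0.237,"y":0.055,"z":0.06,"wx":0,"wy":0,"wz":-82},{"x":-0.237,"y":0.055,"z":0.09,"wx":0,"wy":0,"wz":-82},{"x":-0.237,"y":0.055,"z":0.09,"wx":0,"wy":0,"wz":-82},{"x":-0.237,"y":0.055,"z":0.09,"wx":0,"wy":0,"wz":-82},{"x":-0.237,"y":0.055,"z":0.09,"wx":0,"wy":0,"wz":-82},{"x":-0.237,"y":0.055,"z":0.09,"wx":0,"wy":0,"wz":-82},{"x":-0.237,"y":0.055,"z":0.09,"wx":0,"wy":0,"wz":-82},{"x":-0.237,"y":0.055,"z":0.09,"wx":0,"wy":0,"wz":-82},{"x":-0.237,"y":0.055,"z":0.09,"wx":0,"wy":0,"wz":-82}]'
python3 -m handwheel '[{"x":0,"y":0,"z":0,"wx":0,"wy":0,"wz":-7},{"x":0,"y":0,"z":0,"wx":0,"wy":0,"wz":-10.3},{"x":0,"y":0,"z":0,"wx":0,"wy":0,"wz":-10.3},{"x":0,"y":0,"z":0,"wx":0,"wy":0,"wz":-10.3}]'
python3 -c "
from h import *
for p in [(.431,.017,.09),(.431,.017,.007)]: go(p,102.8)
s=snap('side','s4.png');w=snap('wrist','w4.png')
hsv=cv2.cvtColor(w['image'],cv2.COLOR_RGB2HSV);m=cv2.inRange(hsv,(5,180,120),(18,255,255))
n,l,st,c=cv2.connectedComponentsWithStats(m);i=1+st[1:,4].argmax();print(st[i],c[i])
ys,xs=np.where(l==i);P=np.array([onz(w,u,v,.019)[:2] for u,v in zip(xs,ys)]).astype(np.float32)
print(cv2.minAreaRect(P))
t=proj(s,(.6155,.1925,.135));print(s['image'][int(t[1]),int(t[0])],t)"
```

```text
time: 5.57
position: [0.4254, 0.0147, 0.1507]
tool_rot: [2.232, 2.211, -0.0]
ft_force: [0.4, 0.2, 0.3]
grip_width: 0.69
grip_force: 0.0
time: 5.9
position: [0.4258, 0.0153, 0.1508]
tool_rot: [-2.032, -2.395, -0.0]
ft_force: [-0.0, 1.3, 0.2]
grip_width: 0.686
grip_force: 0.0
shift mm [ 0.9  5.4 60.8] rows 1.5 yaw now 99.37 wz -3.43
shift mm [  0.8   5.4 143.8] rows 3.5 yaw now 99.37 wz -3.43
[311 183   4  32  42] [312.54761905 199.14285714]
((0.4171600639820099, 0.036754366010427475), (0.0010745810577645898, 0.023761117830872536), 13.131048202514648)
[57 55 57] [241.72851562 293.45105587]
```

```bash
python3 -c "
from h import *
w=load('w4.png')
hsv=cv2.cvtColor(w['image'],cv2.COLOR_RGB2HSV);m=cv2.inRange(hsv,(4,160,190),(15,255,255))
n,l,st,c=cv2.connectedComponentsWithStats(m);i=1+st[1:,4].argmax();print(st[i],c[i])
u,v=proj(w,(.431,.017,.019)).astype(int);print(u,v,hsv[v,u])
ys,xs=np.where(l==i);P=np.array([onz(w,u,v,.019)[:2] for u,v in zip(xs,ys)]).astype(np.float32)
print(cv2.minAreaRect(P))
im=w['image'].copy();cv2.circle(im,(int(u),int(v)),4,(255,0,255),1);cv2.imwrite('pics/m5.png',im[:,:,::-1])"
```

```text
[ 311  179   25   89 1733] [323.47951529 222.36930179]
326 226 [ 13 169 252]
((0.4287295639514923, 0.018620336428284645), (0.015387156046926975, 0.07003546506166458), 12.93484878540039)
```

View pics/m5.png

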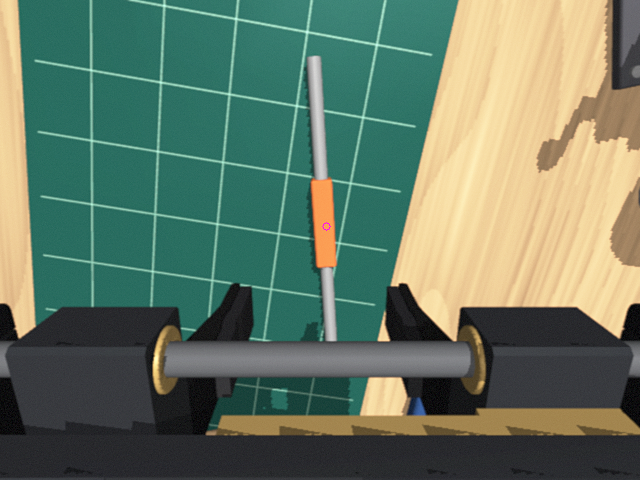

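The bar's sleeve is at (324,222) and measures 15.4 × 70 mm at (0.429, 0.0185), 102.9°, which matches the description. Now the descent and grasp.

```bash
python3 -m handwheel '[{"x":0.003,"y":0.003,"z":0.04,"wx":0,"wy":0,"wz":-3.5},{"x":0.003,"y":0.003,"z":0.08,"wx":0,"wy":0,"wz":-3.5},{"x":0.003,"y":0.003,"z":0.11,"wx":0,"wy":0,"wz":-3.5},{"x":0.003,"y":0.003,"z":0.11,"wx":0,"wy":0,"wz":-3.5},{"x":0.003,"y":0.003,"z":0.11,"wx":0,"wy":0,"wz":-3.5}]'
python3 -c "
from h import *
go((.4295,.018,.008),102.9)"
```

```text
time: 6.42
position: [0.4271, 0.0189, 0.0402]
tool_rot: [-1.954, -2.455, 0.002]
ft_force: [0.7, 0.5, -0.7]
grip_width: 0.687
grip_force: 0.0
shift mm [-1.5  2.3 32.2] rows 0.8 yaw now 102.95 wz 0.05
```

```bash
python3 -m handwheel '[{"x":-0.001,"y":0.002,"z":0.016,"wx":0,"wy":0,"wz":0},{"x":-0.001,"y":0.002,"z":0.028,"wx":0,"wy":0,"wz":0},{"x":-0.001,"y":0.002,"z":0.032,"wx":0,"wy":0,"wz":0},{"x":-0.001,"y":0.002,"z":0.032,"wx":0,"wy":0,"wz":0}]'
python3 -m handwheel '[{"x":0,"y":0,"z":0,"wx":0,"wy":0,"wz":0},{"x":0,"y":0,"z":0,"wx":0,"wy":0,"wz":0},{"x":0,"y":0,"z":0,"wx":0,"wy":0,"wz":0},{"x":0,"y":0,"z":0,"wx":0,"wy":0,"wz":0},{"x":0,"y":0,"z":0,"wx":0,"wy":0,"wz":0},{"x":0,"y":0,"z":0,"wx":0,"wy":0,"wz":0},{"x":0,"y":0,"z":0,"wx":0,"wy":0,"wz":0},{"x":0,"y":0,"z":0,"wx":0,"wy":0,"wz":0}]' 0 45
```

```text
time: 6.75
position: [0.4314, 0.0178, 0.0101]
tool_rot: [1.956, 2.457, 0.001]
ft_force: [-0.1, 0.5, 0.5]
grip_width: 0.689
grip_force: 0.0
time: 7.42
position: [0.4303, 0.0179, 0.0089]
tool_rot: [-1.956, -2.458, 0.001]
ft_force: [-0.5, -0.0, -0.2]
grip_width: 0.178
grip_force: 45.0
```

```bash
python3 -c "
from h import *
d=ctrl.get_image('wrist');print(np.array(d['hand_eye']).round(3));print(np.round(ctrl.get_state()['joint_positions'],2))
for p in [(.431,.018,.16),(.425,-.06,.16),(.40,-.132,.16)]: go(p,181.2)"
```

```text
[[-0.    -0.955 -0.297  0.083]
 [ 1.    -0.001  0.001 -0.   ]
 [-0.001 -0.297  0.955 -0.162]
 [ 0.     0.     0.     1.   ]]
[ 0.61  0.15 -0.74  2.17  0.13  0.86  0.02]
shift mm [-1.000e-01  6.000e-01 -1.511e+02] rows 3.6 yaw now 102.97 wz -78.23
shift mm [ -74.7  -22.8 -151. ] rows 4.1 yaw now 102.97 wz -78.23
shift mm [-139.3  -63.3 -151. ] rows 5.2 yaw now 102.97 wz -78.23
```

```bash
python3 -m handwheel '[{"x":0,"y":0,"z":-0.04,"wx":0,"wy":0,"wz":0},{"x":0,"y":0,"z":-0.08,"wx":0,"wy":0,"wz":0},{"x":0,"y":0,"z":-0.12,"wx":0,"wy":0,"wz":-7},{"x":0,"y":0,"z":-0.147,"wx":0,"wy":0,"wz":-14},{"x":0,"y":0,"z":-0.147,"wx":0,"wy":0,"wz":-21},{"x":0,"y":0,"z":-0.147,"wx":0,"wy":0,"wz":-28},{"x":0,"y":0,"z":-0.147,"wx":0,"wy":0,"wz":-35},{"x":0,"y":0,"z":-0.147,"wx":0,"wy":0,"wz":-42},{"x":0,"y":0,"z":-0.147,"wx":0,"wy":0,"wz":-49},{"x":0,"y":0,"z":-0.147,"wx":0,"wy":0,"wz":-56}]'
python3 -m handwheel '[{"x":0,"y":0,"z":0,"wx":0,"wy":0,"wz":-7},{"x":0,"y":0,"z":0,"wx":0,"wy":0,"wz":-14},{"x":0,"y":0,"z":0,"wx":0,"wy":0,"wz":-21},{"x":0,"y":0,"z":0,"wx":0,"wy":0,"wz":-22.2},{"x":0,"y":0,"z":0,"wx":0,"wy":0,"wz":-22.2},{"x":0,"y":0,"z":0,"wx":0,"wy":0,"wz":-22.2}]'
python3 -c "
from h import *
for p in [(.42,-.132,.156),(.465,-.132,.156)]: go(p,181.2)
print(np.round(ctrl.get_state()['joint_positions'],2))"
```

```text
time: 8.3
position: [0.4302, 0.018, 0.1556]
tool_rot: [-0.563, -3.09, 0.0]
ft_force: [-1.3, 0.4, -0.8]
grip_width: 0.176
grip_force: 45.0
time: 8.8
position: [0.4303, 0.0181, 0.1558]
tool_rot: [0.028, -3.141, 0.0]
ft_force: [-0.4, -0.0, -0.2]
grip_width: 0.175
grip_force: 45.0
shift mm [  13.  -149.8   -0.2] rows 3.6 yaw now -178.98 wz -360.18
shift mm [ -32.  -150.6   -0.3] rows 3.7 yaw now -178.98 wz -360.18
[ 0.6  -0.1  -0.66  2.03 -0.06  1.19  1.55]
```

```bash
python3 -m handwheel '[{"x":0.013,"y":-0.04,"z":0,"wx":0,"wy":0,"wz":0},{"x":0.013,"y":-0.08,"z":0,"wx":0,"wy":0,"wz":0},{"x":0.013,"y":-0.12,"z":0,"wx":0,"wy":0,"wz":0},{"x":0.013,"y":-0.15,"z":0,"wx":0,"wy":0,"wz":0},{"x":0.013,"y":-0.15,"z":0,"wx":0,"wy":0,"wz":0},{"x":0.013,"y":-0.15,"z":0,"wx":0,"wy":0,"wz":0}]'
python3 -m handwheel '[{"x":-0.02,"y":-0.0005,"z":0,"wx":0,"wy":0,"wz":0},{"x":-0.035,"y":-0.001,"z":0,"wx":0,"wy":0,"wz":0},{"x":-0.045,"y":-0.001,"z":0,"wx":0,"wy":0,"wz":0},{"x":-0.045,"y":-0.001,"z":0,"wx":0,"wy":0,"wz":0},{"x":-0.045,"y":-0.001,"z":0,"wx":0,"wy":0,"wz":0}]'
python3 -c "
from h import *
go((.465,-.132,.156),181.2)
s=snap('side','s5.png');t=snap('top','t5.png')
for n,p in (('tip',(.585,-.1295,.158)),('tailend top',(.5495,-.0998,.184)),('lift',(.55,-.13,.178)),('rod below lift',(.55,-.13,.158))): print(n,proj(s,p).round(1),proj(t,p).round(1))
a=cv2.resize(s['image'][170:280,290:410],(480,440),interpolation=cv2.INTER_CUBIC);b=cv2.resize(t['image'][180:290,340:420],(320,440),interpolation=cv2.INTER_CUBIC)
cv2.imwrite('pics/m6.png',np.hstack([a,b])[:,:,::-1])"
```

```text
time: 9.3
position: [0.4202, -0.1338, 0.1557]
tool_rot: [0.022, -3.141, -0.001]
ft_force: [-0.3, 0.7, -0.6]
grip_width: 0.176
grip_force: 45.0
time: 9.72
position: [0.4655, -0.1311, 0.1557]
tool_rot: [0.035, -3.14, -0.001]
ft_force: [-0.2, -0.5, -0.9]
grip_width: 0.184
grip_force: 45.0
shift mm [ 0.5 -0.8 -0.3] rows 0.0 yaw now -178.74 wz -359.94
tip [335.3 216.5] [367.9 227.2]
tailend top [343.9 215. ] [357.4 239. ]
lift [349.3 212.1] [369. 239.]
rod below lift [348.9 219.9] [368.5 240.4]
```

View pics/m6.png

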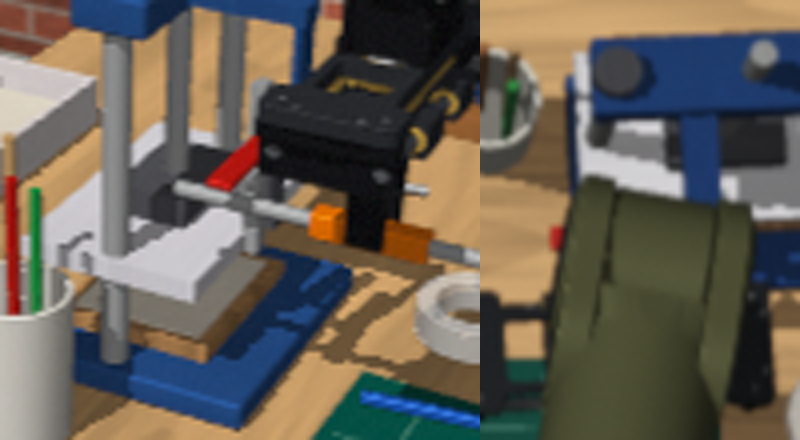

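The last permitted view shows the bar tip at side px (335,217), exactly as predicted. The steel passes under the red tail (end at (344,215)) and touches nothing. Next: lift and hold.

```bash
python3 -m handwheel '[{"x":0,"y":0,"z":-0.01,"wx":0,"wy":0,"wz":0},{"x":0,"y":0,"z":-0.018,"wx":0,"wy":0,"wz":0},{"x":0,"y":0,"z":-0.025,"wx":0,"wy":0,"wz":0},{"x":0,"y":0,"z":-0.033,"wx":0,"wy":0,"wz":0},{"x":0,"y":0,"z":-0.04,"wx":0,"wy":0,"wz":0},{"x":0,"y":0,"z":-0.045,"wx":0,"wy":0,"wz":0},{"x":0,"y":0,"z":-0.045,"wx":0,"wy":0,"wz":0},{"x":0,"y":0,"z":-0.045,"wx":0,"wy":0,"wz":0},{"x":0,"y":0,"z":-0.045,"wx":0,"wy":0,"wz":0},{"x":0,"y":0,"z":-0.045,"wx":0,"wy":0,"wz":0}]'
cat > plat.py <<'E'
from h import *
a=load('s5.png')['image'];b=snap('side','s_now.png')['image']
tm=a[222:247,318:345]   # platen's near corner
r=cv2.matchTemplate(b[205:300,300:365],tm,cv2.TM_CCOEFF_NORMED);_,m,_,l=cv2.minMaxLoc(r)
print('corner moved px',l[0]+300-318,l[1]+205-222,'score',round(m,2))
d=load('s5.png')
for q in(.0,.017,.034,.05):
  p=np.array(onz(d,337.5,245,.10));print(q,(proj(d,p-[0,0,q])-proj(d,p)).round(1),end=' ')
hsv=cv2.cvtColor(b,cv2.COLOR_RGB2HSV)[150:260,310:400];k=cv2.inRange(hsv,(0,190,90),(4,255,255))|cv2.inRange(hsv,(175,190,90),(180,255,255))
ys,xs=np.where(k);print('\nred n',len(xs),'bbox',xs.min()+310,xs.max()+310,ys.min()+150,ys.max()+150)
E
python3 plat.py
```

```text
time: 10.65
position: [0.4655, -0.1321, 0.2006]
tool_rot: [0.033, -3.141, -0.0]
ft_force: [-0.4, 0.1, -1.7]
grip_width: 0.174
grip_force: 45.0
corner moved px 0 6 score 0.96
0.0 [0. 0.] 0.017 [-0.2  6.2] 0.034 [-0.4 12.2] 0.05 [-0.7 17.8] 
red n 16 bbox 345 358 197 200
```

```bash
for i in 1 2; do python3 -m handwheel '[{"x":0,"y":0,"z":0,"wx":0,"wy":0,"wz":0},{"x":0,"y":0,"z":0,"wx":0,"wy":0,"wz":0},{"x":0,"y":0,"z":0,"wx":0,"wy":0,"wz":0},{"x":0,"y":0,"z":0,"wx":0,"wy":0,"wz":0},{"x":0,"y":0,"z":0,"wx":0,"wy":0,"wz":0},{"x":0,"y":0,"z":0,"wx":0,"wy":0,"wz":0},{"x":0,"y":0,"z":0,"wx":0,"wy":0,"wz":0},{"x":0,"y":0,"z":0,"wx":0,"wy":0,"wz":0},{"x":0,"y":0,"z":0,"wx":0,"wy":0,"wz":0},{"x":0,"y":0,"z":0,"wx":0,"wy":0,"wz":0}]'; done; python3 plat.py
```

```text
time: 11.53
position: [0.4656, -0.1324, 0.2009]
tool_rot: [0.032, -3.141, 0.0]
ft_force: [0.3, 0.6, -1.2]
grip_width: 0.173
grip_force: 45.0
time: 12.37
position: [0.4656, -0.1323, 0.2009]
tool_rot: [0.032, -3.141, 0.0]
ft_force: [-0.3, 0.0, -2.4]
grip_width: 0.173
grip_force: 45.0
corner moved px 0 17 score 0.89
0.0 [0. 0.] 0.017 [-0.2  6.2] 0.034 [-0.4 12.2] 0.05 [-0.7 17.8] 
red n 17 bbox 345 356 197 199
```

The platen is sinking as expected: 17 of about 18 px so far. I'll hold longer and check that it has stopped.

```bash
for i in 1 2; do python3 -m handwheel '[{"x":0,"y":0,"z":0,"wx":0,"wy":0,"wz":0},{"x":0,"y":0,"z":0,"wx":0,"wy":0,"wz":0},{"x":0,"y":0,"z":0,"wx":0,"wy":0,"wz":0},{"x":0,"y":0,"z":0,"wx":0,"wy":0,"wz":0},{"x":0,"y":0,"z":0,"wx":0,"wy":0,"wz":0},{"x":0,"y":0,"z":0,"wx":0,"wy":0,"wz":0},{"x":0,"y":0,"z":0,"wx":0,"wy":0,"wz":0},{"x":0,"y":0,"z":0,"wx":0,"wy":0,"wz":0},{"x":0,"y":0,"z":0,"wx":0,"wy":0,"wz":0},{"x":0,"y":0,"z":0,"wx":0,"wy":0,"wz":0}]'; python3 plat.py; done
```

```text
time: 13.25
position: [0.4656, -0.1324, 0.201]
tool_rot: [0.032, -3.141, 0.0]
ft_force: [-0.9, 1.0, -2.0]
grip_width: 0.178
grip_force: 45.0
corner moved px 0 17 score 0.89
0.0 [0. 0.] 0.017 [-0.2  6.2] 0.034 [-0.4 12.2] 0.05 [-0.7 17.8] 
red n 17 bbox 345 358 197 200
time: 14.13
position: [0.4657, -0.1324, 0.201]
tool_rot: [0.032, -3.141, 0.0]
ft_force: [-1.0, 0.4, -1.6]
grip_width: 0.176
grip_force: 45.0
corner moved px 0 17 score 0.89
0.0 [0. 0.] 0.017 [-0.2  6.2] 0.034 [-0.4 12.2] 0.05 [-0.7 17.8] 
red n 18 bbox 345 356 197 199
```

The platen has stopped, right down. Now lower the pawl gently and withdraw.

```bash
python3 -m handwheel '[{"x":0,"y":0,"z":0.01,"wx":0,"wy":0,"wz":0},{"x":0,"y":0,"z":0.02,"wx":0,"wy":0,"wz":0},{"x":0,"y":0,"z":0.03,"wx":0,"wy":0,"wz":0},{"x":0,"y":0,"z":0.04,"wx":0,"wy":0,"wz":0},{"x":0,"y":0,"z":0.045,"wx":0,"wy":0,"wz":0},{"x":0,"y":0,"z":0.045,"wx":0,"wy":0,"wz":0},{"x":0.02,"y":0,"z":0.045,"wx":0,"wy":0,"wz":0},{"x":0.04,"y":0,"z":0.045,"wx":0,"wy":0,"wz":0},{"x":0.045,"y":0,"z":0.045,"wx":0,"wy":0,"wz":0},{"x":0.045,"y":0,"z":0.045,"wx":0,"wy":0,"wz":0}]'
python3 -m handwheel '[{"x":-0.003,"y":0.04,"z":0,"wx":0,"wy":0,"wz":0},{"x":-0.006,"y":0.08,"z":0,"wx":0,"wy":0,"wz":0},{"x":-0.009,"y":0.12,"z":0,"wx":0,"wy":0,"wz":0},{"x":-0.012,"y":0.15,"z":0,"wx":0,"wy":0,"wz":7},{"x":-0.012,"y":0.15,"z":0,"wx":0,"wy":0,"wz":14},{"x":-0.012,"y":0.15,"z":0,"wx":0,"wy":0,"wz":21},{"x":-0.012,"y":0.15,"z":0,"wx":0,"wy":0,"wz":28},{"x":-0.012,"y":0.15,"z":0,"wx":0,"wy":0,"wz":35},{"x":-0.012,"y":0.15,"z":0,"wx":0,"wy":0,"wz":42},{"x":-0.012,"y":0.15,"z":0,"wx":0,"wy":0,"wz":49}]'
python3 -c "
from h import *
s=ctrl.get_state();print(s['time'])
exec(open('plat.py').read())
go((.43,.018,.0095),102.9)"
```

```text
time: 15.02
position: [0.4199, -0.1338, 0.1562]
tool_rot: [-0.03, 3.141, -0.002]
ft_force: [-0.3, -0.0, -0.9]
grip_width: 0.174
grip_force: 45.0
time: 15.85
position: [0.431, 0.0176, 0.1565]
tool_rot: [1.28, 2.867, 0.002]
ft_force: [0.5, 0.2, -2.4]
grip_width: 0.177
grip_force: 45.0
15.85
corner moved px 0 17 score 0.78
0.0 [0. 0.] 0.017 [-0.2  6.2] 0.034 [-0.4 12.2] 0.05 [-0.7 17.8] 
red n 58 bbox 346 360 202 217
shift mm [  1.   -0.7 147. ] rows 3.5 yaw now 131.56 wz 28.66
```

The pawl is back: the tail's lower edge in the side view is at row 217 again. Next, lay the bar down.

```bash
python3 -m handwheel '[{"x":0,"y":0,"z":0,"wx":0,"wy":0,"wz":7},{"x":0,"y":0,"z":0.02,"wx":0,"wy":0,"wz":14},{"x":0,"y":0,"z":0.05,"wx":0,"wy":0,"wz":21},{"x":0,"y":0,"z":0.08,"wx":0,"wy":0,"wz":28},{"x":0,"y":0,"z":0.11,"wx":0,"wy":0,"wz":28.6},{"x":0,"y":0,"z":0.125,"wx":0,"wy":0,"wz":28.6},{"x":0,"y":0,"z":0.125,"wx":0,"wy":0,"wz":28.6},{"x":0,"y":0,"z":0.125,"wx":0,"wy":0,"wz":28.6}]'
python3 -c "
from h import *
go((.43,.018,.009),102.9)"
```

```text
time: 16.57
position: [0.4299, 0.0176, 0.0309]
tool_rot: [-1.94, -2.469, -0.001]
ft_force: [0.2, 0.2, -0.6]
grip_width: 0.173
grip_force: 45.0
shift mm [ 0.3  0.2 21.9] rows 0.5 yaw now 103.71 wz 0.81
```

```bash
python3 -m handwheel '[{"x":0,"y":0,"z":0.008,"wx":0,"wy":0,"wz":0},{"x":0,"y":0,"z":0.014,"wx":0,"wy":0,"wz":0},{"x":0,"y":0,"z":0.019,"wx":0,"wy":0,"wz":0},{"x":0,"y":0,"z":0.0215,"wx":0,"wy":0,"wz":0},{"x":0,"y":0,"z":0.0215,"wx":0,"wy":0,"wz":0},{"x":0,"y":0,"z":0.0215,"wx":0,"wy":0,"wz":0}]'
```

```text
time: 17.07
position: [0.4296, 0.0169, 0.0095]
tool_rot: [1.943, 2.469, -0.0]
ft_force: [0.6, 0.5, -0.6]
grip_width: 0.178
grip_force: 45.0
```

Open only to 50 mm, then rise.

```bash
python3 -m handwheel '[{"x":0,"y":0,"z":0,"wx":0,"wy":0,"wz":0},{"x":0,"y":0,"z":0,"wx":0,"wy":0,"wz":0},{"x":0,"y":0,"z":0,"wx":0,"wy":0,"wz":0},{"x":0,"y":0,"z":0,"wx":0,"wy":0,"wz":0},{"x":0,"y":0,"z":0,"wx":0,"wy":0,"wz":0},{"x":0,"y":0,"z":0,"wx":0,"wy":0,"wz":0}]' 0.05
python3 -m handwheel '[{"x":0,"y":0,"z":-0.02,"wx":0,"wy":0,"wz":0},{"x":0,"y":0,"z":-0.06,"wx":0,"wy":0,"wz":0},{"x":0,"y":0,"z":-0.1,"wx":0,"wy":0,"wz":0},{"x":0,"y":0,"z":-0.14,"wx":0,"wy":0,"wz":0},{"x":0,"y":0,"z":-0.18,"wx":0,"wy":0,"wz":0},{"x":0,"y":0,"z":-0.18,"wx":0,"wy":0,"wz":0},{"x":0,"y":0,"z":-0.18,"wx":0,"wy":0,"wz":0}]'
python3 -c "
from h import *
w=snap('wrist','w9.png')
m=cv2.inRange(cv2.cvtColor(w['image'],cv2.COLOR_RGB2HSV),(4,160,190),(15,255,255))
n,l,st,c=cv2.connectedComponentsWithStats(m);i=1+st[1:,4].argmax()
ys,xs=np.where(l==i);P=np.array([onz(w,u,v,.019)[:2] for u,v in zip(xs,ys)]).astype(np.float32);print(cv2.minAreaRect(P))
exec(open('plat.py').read())
a=load('side0.png')['image'];b=load('s_now.png')['image']
for n,(x0,x1,y0,y1) in dict(bottle=(160,202,255,350),switch=(202,258,285,365),tin=(226,262,278,312),pot=(278,310,200,285),glue=(290,315,400,455),pg=(300,380,368,400),pb=(376,440,262,284),rod=(350,385,285,365),tape=(390,428,235,262)).items():
  print(n,np.abs(a[y0:y1,x0:x1].astype(int)-b[y0:y1,x0:x1]).mean().round(1),end='; ')"
```

```text
time: 17.57
position: [0.4296, 0.0169, 0.0095]
tool_rot: [1.943, 2.468, -0.0]
ft_force: [1.0, -0.6, 0.3]
grip_width: 0.528
grip_force: 0.0
time: 18.15
position: [0.4313, 0.0168, 0.1919]
tool_rot: [1.94, 2.464, 0.003]
ft_force: [-1.2, 0.3, -1.1]
grip_width: 0.576
grip_force: 0.0
((0.42857566475868225, 0.018060415983200073), (0.01514003798365593, 0.06929673254489899), 13.493802070617676)
corner moved px 0 17 score 0.89
0.0 [0. 0.] 0.017 [-0.2  6.2] 0.034 [-0.4 12.2] 0.05 [-0.7 17.8] Traceback (most recent call last):
  File "<string>", line 7, in <module>
    exec(open('plat.py').read())
    ~~~~^^^^^^^^^^^^^^^^^^^^^^^^
  File "<string>", line 10, in <module>
    print(n,np.abs(a[y0:y1,x0:x1].astype(int)-b[y0:y1,x0:x1]).mean().round(1),end='; ')
                                                   ^^^^^^^^
    return umr_minimum(a, axis, None, out, keepdims, initial, where)
ValueError: zero-size array to reduction operation minimum which has no identity
```

```bash
python3 -c "
from h import *
a=load('side0.png')['image'];b=load('s_now.png')['image']
for n,(x0,x1,y0,y1) in dict(bottle=(160,202,255,350),switch=(202,258,285,365),tin=(226,262,278,312),pot=(278,310,200,285),glue=(290,315,400,455),pg=(300,380,368,400),pb=(376,440,262,284),rod=(350,385,285,365),tape=(390,428,235,262)).items():
  print(n,np.abs(a[y0:y1,x0:x1].astype(int)-b[y0:y1,x0:x1]).mean().round(1),end='; ')"
```

```text
bottle 5.8; switch 7.2; tin 8.4; pot 11.6; glue 9.9; pg 5.2; pb 29.1; rod 6.6; tape 14.4;
```

The objects nearest the moves (bottle, switch, tin, bar) look unchanged. The blue pencil and tape areas differ more, probably arm shadow or cover, as nothing came near them. Handing in.

```bash
python3 -c "
from bench import ctrl
print(ctrl.close_job())"
```

```text
the job is handed in; nothing more can be done
None
```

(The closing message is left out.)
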